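# Find the high spot of a belt pulley on a truing stand and lock it there

## Robot

A 6-joint arm with a two-finger parallel gripper is mounted at the origin on a cart in front of the work surface, level with it; the furniture and walls round the work are solid. World frame = base frame: x ahead of the robot, y to its left, z up, the work surface at z = 0. Lengths are in m, angles in rad, forces in N, time in s.
With the tool pointing down it reaches from about 0.35 to 0.775 m from the base axis. Payload 7.3 kg.
Tool frame: the origin (TCP) lies on the centre line of the jaws, within the pads' length; the fingertips stand 17 mm ahead of it and the grasp point (between the pads) lies 2 mm behind it (robot.tip_extent is the distance from the TCP to the fingertips, in m); z points along the fingers, y is the line along which they close (so a half turn about z gives the same grasp; the last joint's range is limited). The gripper opens to 92 mm and grips with 3 to 60 N. Pads are 19 mm wide; open, the fingers measure 130 mm over their backs; the gripper's body (75 mm by 190 mm) begins 47 mm behind the grasp point.
Start: joints at [1.087, 0.342, 1.524, -0, 1.275, -0.146], TCP at [0.174, 0.495, 0.244] pointing down, gripper open.
Joint ranges: [-2.53, 2.53], [-0.77, 2.02], [0.04, 2.7], [-1, 4.14], [0.28, 2.66], [-3.11, 3.11]. Speed limits (rad/s): [2.57, 2.57, 3.14, 3.14, 3.14, 3.14].

## Interface

Orientations are given as [roll, pitch, yaw] about the fixed x, y, z axes, in that order (R = Rz(yaw) Ry(pitch) Rx(roll)).
In Python, from cell import robot gives the robot as it stands.
- The arm moves only by the tool step_arm, never from a script. Its argument "motion" is a list of rows, each a list of 2 entries, a list of its own where there are three numbers: the shift along the tool's x, y, z in units of 60 mm (1.0 is 60 mm), then the turn about the tool's z in rad. In form: [[[x, y, z], spin], ...]. A call has 1 to 10 rows; each row is the pose to reach, as a shift and turn from the pose commanded when the call began, along the tool's axes at that moment; what a row does not reach only later rows make up. A row lasts 1/8 s, in which the tool goes at most 62.5 mm and 10.7 degrees, less where a joint would pass 70% of its speed; a pose out of reach is approached as far as the arm can. A call with a gripper value outside its range is refused whole. "hand" is the closure in counts, from 0 (fully open) to 255 (shut), set as the call begins (left out, the last holds). The fingers move at their own pace and stop on an object; "squeeze" is the grip in N (left out, the last holds). Time passes only in rows, so rows that repeat a pose let the fingers close. It gives the time, the measured TCP pose, the force, the opening and the grip force at its end, in the units of the state.
- robot.observe(): the state, without advancing time (a new reading comes with each control period).
- robot.read_camera(name): name is "scene" or "top" or "wrist"; returns a dict with "pixels" (480x640x3 uint8, red, green, blue), "intrinsics" (3x3 intrinsics, pixels), "k1" (the pictures are not rectified: a ray, as slopes to the right and down, at radius r is drawn at 1 + k1 r^2 times it, then the intrinsics apply), "xyz" and "rotation" of the camera in the world; the wrist camera has in their place "T_tool_cam" (4x4, takes a point from camera to tool coordinates, whose origin is the TCP and whose axes are the flange's). Camera axes: x right, y up, looking along -z (the intrinsics and any distortion apply to the point x, -y, -z); pixel columns grow to the right and rows downward; lengths in m; the calibration is good to about 2 mm. A picture is of the moment at which its call begins: read the wrist's pose just before it. There is no depth.
- robot.hand_in(): hands the job in; it is judged then, once.
The state is a dict: "time": time; "qpos": joint angles; "qvel": joint speeds; "joint_efforts": joint torques, N m; "tool_pos": TCP position; "tool_rot": TCP orientation; "contact_force": force on the tool from outside, world axes, zero at the start; "torque": the same for the moment, N m; "opening": finger opening in m; "grip_force": force on a finger pad.
Only numpy, scipy, OpenCV 4.12 (cv2) and the standard library are available. Lean on these libraries where they do the work, as an engineer would, in place of code of your own. Each camera call takes 0.05 s, during which the arm holds its last target. There are 200 camera calls.

## Task

On the truing stand, push the pulley slowly round by its red peg (less than half a turn a second, pushing on it with no more than 30 N) and feel where it drags most against the fixed pointer in its groove: that is its highest spot; a second, lesser high spot drags less than half as much. Stop with the highest spot right under the pointer and let go, then push the yellow tab of the brake fully in against the pulley, so that it stays there. Leave the pointer and the things lying around alone.

Things in the scene. Friction and masses are not known exactly. Their poses are not given: they have to be found in the camera images.
- stand: Truing stand fixed on the bench, a dark steel base plate 200 x 360 x 16 mm. Origin: underside of the plate on the axle line of the pulley; z up. Seen from the axle the pointer lies towards the stand's +y and the brake towards its -y.
- pulley: Aluminium belt pulley lying flat, turns without limit about its upright axle (z) and stays where it is left. Origin on the axle at bench height; x axis from the axle to the red peg. Two flanges of radius 85 mm, the upper 76 to 84 mm above the bench; hub washer of radius 24 mm and nut up to 97 mm on the axle. Between the flanges the belt groove, floor radius 70 mm.
- pointer: Blue post 22 x 22 mm, 78 mm high (foot 34 x 34 mm, on the base plate), fixed on the stand 125 mm from the axle on the stand's +y side; origin at bench height in its middle. Its brass pin of 8 mm, sprung inside the post, reaches into the groove 65 mm above the bench and rubs on the groove's floor.
- rub_point (a point): Fixed point where the pin rubs on plain groove. The highest spot (3 mm) and a lesser one (1 mm, roughly opposite) rise and fall smoothly over some 20 degrees either way, unseen; their place relative to the peg differs each time. Pin force about 2, 7 (lesser), 20 N (highest). Push to keep the peg moving: about 3 N plain, 5 to 8 lesser, 12 to 19 highest. Its top within 10 degrees of the pin will do.
- peg_top (a point): Top centre of the red peg: a round upright peg of 18 mm diameter on the upper flange, 58 mm from the axle, from 84 to 124 mm above the bench. Made to be pushed sideways with closed fingers; more than 30 N on the pulley or its peg bends it.
- brake_tab (a point): Top centre of the brake's yellow upright tab, 40 mm wide (stand's x), 12 mm thick (stand's y), 111 mm above the bench. Its outer face, away from the pulley, is free from 55 mm above the bench upwards. Pushed along the stand's +y, towards the pulley.
- brake (a joint): Slide of the brake in m: 0 fully back, grows towards the pulley; the rubber shoe meets the pulley's flanges at 0.022. Moves against a friction of 3 N and stays where it is left.
- sand_block: Cork-brown sanding block 60 x 101 x 28 mm lying loose behind the stand (bystander). Origin: centre of its underside.
- paint_tin: Small orange tin, 57 mm across, 55 mm high, standing loose behind the stand (bystander). Origin: centre of its underside.
- tape_roll: Blue roll of tape, 63 mm across, 19 mm high, lying loose beside the brake end of the stand (bystander). Origin: centre of its underside.

How it is judged:
By the outcome, as a careful person would: the job done as asked, in the order asked, and still so for the second after the job is handed in, with the robot touching nothing.
It also fails if it takes over 72 s, if anything falls off the work surface, if the arm or the gripper's body presses on something with over 40 N, if the wrist force passes 120 N, or if a joint passes its speed limit or range.

## Working session

There is one attempt and no reset: what is moved stays moved. The work goes in short steps, Python scripts to look and compute and a tool call to move; the robot and the scene stay as the last step left them, time stands still between calls to the robot, and variables do not carry over. Pictures are saved under pics/ and viewed, at most 10 in all, crops included, and the job is handed in when it is done.

Besides the shell and the picture viewer there is one more tool, called after ">>>" as name(argument=value, ...), one argument or row to a line, values as JSON. step_arm: Moves the arm, as the interface text tells. Its arguments: {"type":"object","properties":{"motion":{"type":"array"},"hand":{"type":"number"},"squeeze":{"type":"number"}},"required":["motion"]}

```bash
mkdir -p pics; python3 - <<'E'
from cell import robot
import cv2,json
s=robot.observe();print(s)
for n in("top","scene"):
    c=robot.read_camera(n);cv2.imwrite(f"pics/{n}1.png",c["pixels"][:,:,::-1]);c.pop("pixels");print(n,c)
E
```

```text
{'time': 0.0, 'qpos': array([ 1.08700528e+00,  3.42756770e-01,  1.52500567e+00, -3.18095592e-05,
        1.27538322e+00, -1.45991336e-01]), 'qvel': array([-0.00065369, -0.00085861,  0.00017748,  0.00111502, -0.00115161,
       -0.0013921 ]), 'joint_efforts': array([ 8.03439689e-04, -4.31249177e+01, -2.44221961e+01,  7.18295923e-02,
        5.57357760e-02, -1.44264586e-04]), 'tool_pos': array([0.1737996 , 0.49500275, 0.24303123]), 'tool_rot': array([-3.14005174e+00, -1.95827083e-04,  2.80380207e+00]), 'contact_force': array([-0.4251436 , -0.08485852, -0.04155863]), 'torque': array([ 0.03566365, -0.00946536,  0.02647405]), 'grip_force': 0.0, 'opening': 0.09201691902930711}
top {'intrinsics': array([[526.61401566,   0.        , 322.75755189],
       [  0.        , 526.61401566, 250.21782265],
       [  0.        ,   0.        ,   1.        ]]), 'k1': -0.09659410909233258, 'xyz': array([ 0.42504235, -0.2565449 ,  1.01364211]), 'rotation': array([ 0.17566348,  0.00847172, -1.55133121])}
scene {'intrinsics': array([[598.11233511,   0.        , 314.92933712],
       [  0.        , 598.11233511, 234.50572247],
       [  0.        ,   0.        ,   1.        ]]), 'k1': -0.02847324528473075, 'xyz': array([-0.08175971,  0.20979669,  0.61229359]), 'rotation': array([ 1.01212123,  0.01792205, -2.19039572])}
```

View pics/top1.png

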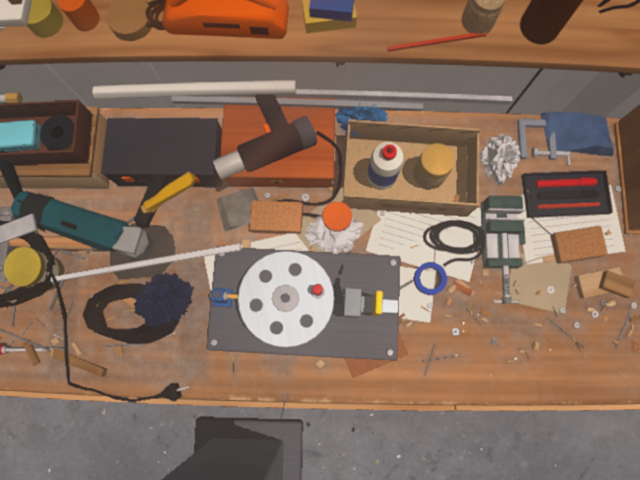

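View pics/scene1.png

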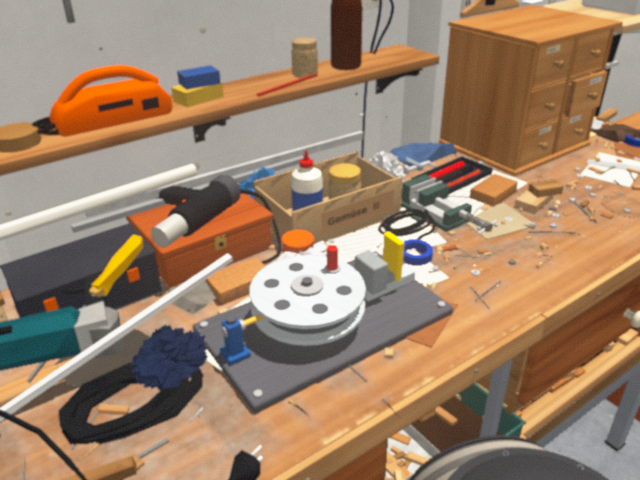

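```bash
cat > h.py <<'E'
from cell import robot
import numpy as np,cv2
from scipy.spatial.transform import Rotation as R
def ray(c,uv):
    K=c["intrinsics"];d=np.array([c["k1"],0,0,0.])
    p=cv2.undistortPoints(np.array([[uv]],float),K,d)[0,0]
    return R.from_euler('xyz',c["rotation"]).apply([p[0],-p[1],-1])
def at(c,uv,z):
    r=ray(c,uv);return c["xyz"]+r*(z-c["xyz"][2])/r[2]
E
python3 - <<'E'
from h import *
c=robot.read_camera("top");im=c["pixels"][:,:,::-1]
cv2.imwrite("pics/c1.png",cv2.resize(im[240:365,205:405],None,fx=4,fy=4,interpolation=cv2.INTER_CUBIC))
for n,uv,z in[("axle",(285,298),.097),("peg",(317,289),.124),("tab",(379,301),.111),("ptr",(218,298),.078)]:print(n,at(c,uv,z).round(4))
hsv=cv2.cvtColor(im,cv2.COLOR_BGR2HSV)
E
```

```text
axle [ 0.5018 -0.1815  0.097 ]
peg [ 0.5159 -0.2375  0.124 ]
tab [ 0.4985 -0.3439  0.111 ]
ptr [ 0.5009 -0.0599  0.078 ]
```

View pics/c1.png

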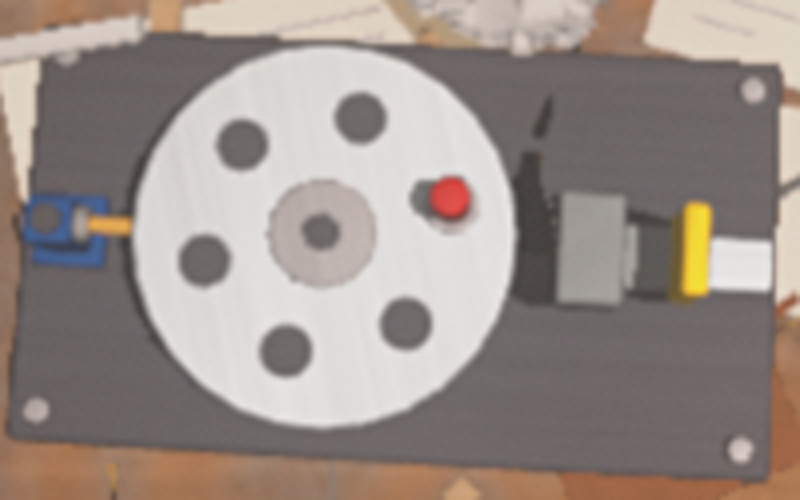

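```bash
python3 - <<'E'
from h import *
c=robot.read_camera("top")
f=lambda u,v:(205+(u+.5)/4-.5,240+(v+.5)/4-.5)
P={n:at(c,f(*uv),z) for n,uv,z in[("nut",(321,232),.097),("fl",(324.5,236.5),.084),("fl_l",(133,236),.084),("fl_r",(516,236),.084),("peg",(451,198),.124),("tab",(698,248),.111),("ptr",(48,218),.078),("b0",(66,55),.018),("b1",(753,91),.018),("b2",(740,450),.018),("b3",(36,410),.018)]}
for k,v in P.items():print(k,v.round(4))
a=(P["nut"]+P["fl"])/2
for k in("peg","tab","ptr"):
    d=(P[k]-a)[:2];print(k,np.hypot(*d),np.degrees(np.arctan2(d[1],d[0])))
c=robot.read_camera("scene")
E
```

```text
nut [ 0.5025 -0.1812  0.097 ]
fl [ 0.5016 -0.1818  0.084 ]
fl_l [ 0.5    -0.0967  0.084 ]
fl_r [ 0.5034 -0.2663  0.084 ]
peg [ 0.5157 -0.2381  0.124 ]
tab [ 0.4974 -0.3441  0.111 ]
ptr [ 0.5077 -0.057   0.078 ]
b0 [ 0.5919 -0.0488  0.018 ]
b1 [ 0.5804 -0.3793  0.018 ]
b2 [ 0.4109 -0.373   0.018 ]
b3 [ 0.4225 -0.0431  0.018 ]
peg 0.05825403192952686 -76.46136669152585
tab 0.16265692886106115 -91.63239320679627
ptr 0.12457135465537973 87.37053544140072
```

>>> step_arm(
  motion=[
    [[-0.3,-0.3,0],-0.03],
    [[-0.9,-0.85,0],-0.06],
    [[-1.6,-1.5,0],-0.12],
    [[-2.3,-2.2,0],-0.18],
    [[-3.0,-2.85,0],-0.24],
    [[-3.7,-3.5,0],-0.3],
    [[-4.4,-4.2,0],-0.36],
    [[-5.1,-4.85,0],-0.42],
    [[-5.7,-5.4,0],-0.5],
    [[-6.2,-5.9,0],-0.573],
  ],
  hand=255,
  squeeze=20,
)

```text
time: 1.5
tool_pos: [0.4083, 0.0362, 0.2438]
tool_rot: [-3.142, 0.0, -2.905]
contact_force: [0.4, -0.2, 0.3]
opening: 0.0006
grip_force: 0.0
```

```bash
cat >> h.py <<'E'
A=np.array([.502,-.1815])
def go(x,y,z,yaw):
    s=robot.observe();p=s["tool_pos"];r=R.from_euler('xyz',s["tool_rot"])
    d=r.inv().apply(np.array([x,y,z])-p)/.06
    dy=(yaw-s["tool_rot"][2]+np.pi)%(2*np.pi)-np.pi
    print("t",round(s["time"],2),"p",p.round(4),"yaw",s["tool_rot"].round(3),"q6",s["qpos"][5].round(2),"open",round(s["opening"],3),"F",s["contact_force"].round(2));print("shift",d.round(3),"spin",round(-dy,3))
E
python3 -c "
from h import *
go(.545,-.231,.244,3.377);go(.545,-.231,.111,3.377)"
```

```text
t 1.5 p [0.4083 0.0362 0.2438] yaw [-3.142  0.    -2.905] q6 -1.91 open 0.001 F [ 0.42 -0.18  0.31]
shift [-1.171e+00 -4.864e+00 -2.000e-03] spin 0.001
t 1.5 p [0.4083 0.0362 0.2438] yaw [-3.142  0.    -2.905] q6 -1.91 open 0.001 F [ 0.42 -0.18  0.31]
shift [-1.17  -4.863  2.214] spin 0.001
```

>>> step_arm(
  motion=[
    [[-0.15,-0.6,0],0],
    [[-0.35,-1.5,0],0],
    [[-0.6,-2.5,0],0],
    [[-0.85,-3.5,0],0],
    [[-1.1,-4.4,0],0],
    [[-1.17,-4.86,0.3],0],
    [[-1.17,-4.86,1.0],0],
    [[-1.17,-4.86,1.3],0],
    [[-1.17,-4.86,1.3],0],
  ],
)

```text
time: 2.62
tool_pos: [0.543, -0.2288, 0.164]
tool_rot: [3.139, -0.003, -2.907]
contact_force: [-0.5, -0.5, -0.5]
opening: 0.0002
grip_force: 0.0
```

```bash
python3 - <<'E'
from h import *
go(.545,-.231,.111,3.377)
a=robot.read_camera("wrist")["pixels"][:,:,::-1];b=robot.read_camera("top")["pixels"][:,:,::-1]
cv2.imwrite("pics/w2.png",np.hstack([cv2.resize(a,(400,300)),cv2.resize(b[210:360,220:420],(400,300))]))
E
```

```text
t 2.62 p [ 0.543  -0.2288  0.164 ] yaw [ 3.139e+00 -3.000e-03 -2.907e+00] q6 -2.33 open 0.0 F [-0.47 -0.45 -0.54]
shift [-0.026 -0.046  0.883] spin -0.0
```

View pics/w2.png

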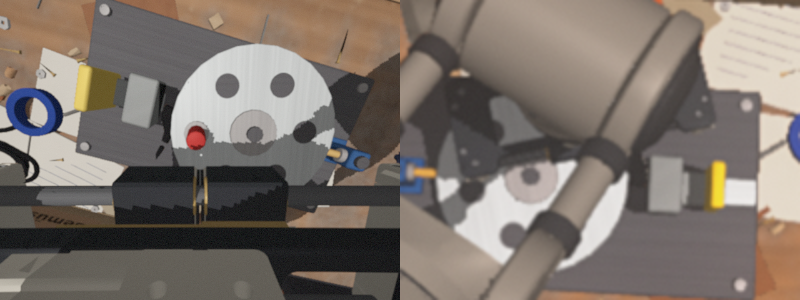

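>>> step_arm(
  motion=[
    [[-0.02,-0.045,0.3],0],
    [[-0.02,-0.045,0.6],0],
    [[-0.02,-0.045,0.82],0],
    [[-0.02,-0.045,0.88],0],
    [[-0.02,-0.045,0.88],0],
  ],
)

```text
time: 3.35
tool_pos: [0.5458, -0.2315, 0.1129]
tool_rot: [-3.142, 0.0, -2.906]
contact_force: [0.6, -0.8, -0.2]
opening: 0.0005
grip_force: 0.0
```

>>> step_arm(
  motion=[
    [[0.05,0,0],0],
    [[0.1,0,0],0],
    [[0.14,0,0],0],
    [[0.14,0,0],0],
  ],
)

```text
time: 3.85
tool_pos: [0.5373, -0.2335, 0.1131]
tool_rot: [-3.142, 0.0, -2.907]
contact_force: [0.1, 0.3, -0.5]
opening: 0.0006
grip_force: 0.0
```

```bash
python3 -c "
from h import *
go(.5335,-.2336,.111,3.377)"
```

```text
t 3.85 p [ 0.5373 -0.2335  0.1131] yaw [-3.142  0.    -2.907] q6 -2.35 open 0.001 F [ 0.08  0.34 -0.52]
shift [0.062 0.014 0.035] spin -0.0
```

>>> step_arm(
  motion=[
    [[0.025,0.01,0],0],
    [[0.05,0.014,0],0],
  ],
)

```text
time: 4.1
tool_pos: [0.5352, -0.2338, 0.1132]
tool_rot: [-3.14, 0.002, -2.906]
contact_force: [4.1, -2.5, -1.5]
opening: 0.0008
grip_force: 1.8
```

>>> step_arm(
  motion=[
    [[0.0682,-0.0191,0],0.0698],
    [[0.1375,-0.0335,0],0.1396],
  ],
)

```text
time: 4.35
tool_pos: [0.5274, -0.2378, 0.1131]
tool_rot: [-3.14, 0.002, -3.048]
contact_force: [2.4, -2.0, -0.2]
opening: 0.0004
grip_force: 1.6
```

>>> step_arm(
  motion=[
    [[0.0682,-0.0191,0],0.0698],
    [[0.1375,-0.0335,0],0.1396],
  ],
)

```text
time: 4.6
tool_pos: [0.5192, -0.2406, 0.1131]
tool_rot: [-3.141, 0.002, 3.095]
contact_force: [3.3, -2.8, -0.9]
opening: 0.0003
grip_force: 1.5
```

>>> step_arm(
  motion=[
    [[0.0682,-0.0191,0],0.0698],
    [[0.1375,-0.0335,0],0.1396],
  ],
)

```text
time: 4.85
tool_pos: [0.5108, -0.2422, 0.1131]
tool_rot: [-3.141, 0.001, 2.956]
contact_force: [2.7, -2.0, -0.8]
opening: 0.0004
grip_force: 1.5
```

>>> step_arm(
  motion=[
    [[0.0682,-0.0191,0],0.0698],
    [[0.1375,-0.0335,0],0.1396],
  ],
)

```text
time: 5.1
tool_pos: [0.5022, -0.2426, 0.1131]
tool_rot: [-3.141, 0.001, 2.816]
contact_force: [2.0, -1.7, -0.8]
opening: 0.0008
grip_force: 1.4
```

>>> step_arm(
  motion=[
    [[0.0682,-0.0191,0],0.0698],
    [[0.1375,-0.0335,0],0.1396],
  ],
)

```text
time: 5.35
tool_pos: [0.4937, -0.2418, 0.1131]
tool_rot: [-3.141, 0.001, 2.676]
contact_force: [2.2, -1.7, 0.2]
opening: 0.0007
grip_force: 1.3
```

>>> step_arm(
  motion=[
    [[0.0682,-0.0191,0],0.0698],
    [[0.1375,-0.0335,0],0.1396],
  ],
)

```text
time: 5.6
tool_pos: [0.4855, -0.2398, 0.1131]
tool_rot: [3.142, 0.001, 2.537]
contact_force: [2.8, -0.9, -0.4]
opening: 0.0005
grip_force: 1.2
```

>>> step_arm(
  motion=[
    [[0.0682,-0.0191,0],0.0698],
    [[0.1375,-0.0335,0],0.1396],
  ],
)

```text
time: 5.85
tool_pos: [0.4776, -0.2367, 0.1131]
tool_rot: [3.141, 0.001, 2.397]
contact_force: [2.8, -0.7, -0.4]
opening: 0.0004
grip_force: 1.3
```

>>> step_arm(
  motion=[
    [[0.0682,-0.0191,0],0.0698],
    [[0.1375,-0.0335,0],0.1396],
  ],
)

```text
time: 6.1
tool_pos: [0.4707, -0.233, 0.1132]
tool_rot: [3.141, 0.003, 2.258]
contact_force: [4.4, -3.1, -2.6]
opening: 0.0003
grip_force: 2.3
```

>>> step_arm(
  motion=[
    [[0.0682,-0.0191,0],0.0698],
    [[0.1375,-0.0335,0],0.1396],
  ],
)

```text
time: 6.35
tool_pos: [0.4642, -0.2283, 0.1133]
tool_rot: [3.14, 0.004, 2.118]
contact_force: [5.0, -4.0, -3.0]
opening: 0.0004
grip_force: 2.8
```

>>> step_arm(
  motion=[
    [[0.0682,-0.0191,0],0.0698],
    [[0.1375,-0.0335,0],0.1396],
  ],
)

```text
time: 6.6
tool_pos: [0.4581, -0.2224, 0.1133]
tool_rot: [3.14, 0.003, 1.978]
contact_force: [4.8, -4.1, -1.7]
opening: 0.0004
grip_force: 2.6
```

>>> step_arm(
  motion=[
    [[0.0682,-0.0191,0],0.0698],
    [[0.1375,-0.0335,0],0.1396],
  ],
)

```text
time: 6.85
tool_pos: [0.4527, -0.2154, 0.1133]
tool_rot: [3.14, 0.002, 1.839]
contact_force: [2.6, -2.5, -0.8]
opening: 0.0003
grip_force: 1.8
```

>>> step_arm(
  motion=[
    [[0.0682,-0.0191,0],0.0698],
    [[0.1375,-0.0335,0],0.1396],
  ],
)

```text
time: 7.1
tool_pos: [0.4484, -0.2076, 0.1133]
tool_rot: [3.14, 0.001, 1.699]
contact_force: [3.3, -2.3, -0.7]
opening: 0.0005
grip_force: 1.4
```

>>> step_arm(
  motion=[
    [[0.0682,-0.0191,0],0.0698],
    [[0.1375,-0.0335,0],0.1396],
  ],
)

```text
time: 7.35
tool_pos: [0.4453, -0.1997, 0.1133]
tool_rot: [3.14, 0.001, 1.56]
contact_force: [2.9, -2.0, 0.3]
opening: 0.0004
grip_force: 1.4
```

>>> step_arm(
  motion=[
    [[0.0682,-0.0191,0],0.0698],
    [[0.1375,-0.0335,0],0.1396],
  ],
)

```text
time: 7.6
tool_pos: [0.4434, -0.1915, 0.1133]
tool_rot: [3.14, 0.001, 1.42]
contact_force: [1.8, -2.8, 0.5]
opening: 0.0005
grip_force: 1.4
```

>>> step_arm(
  motion=[
    [[0.0682,-0.0191,0],0.0698],
    [[0.1375,-0.0335,0],0.1396],
  ],
)

```text
time: 7.85
tool_pos: [0.4426, -0.1831, 0.1133]
tool_rot: [3.139, 0.001, 1.28]
contact_force: [2.8, -3.4, -0.3]
opening: 0.0005
grip_force: 1.5
```

>>> step_arm(
  motion=[
    [[0.0682,-0.0191,0],0.0698],
    [[0.1375,-0.0335,0],0.1396],
  ],
)

```text
time: 8.1
tool_pos: [0.443, -0.1747, 0.1133]
tool_rot: [3.139, 0.001, 1.141]
contact_force: [2.1, -2.7, 0.1]
opening: 0.0005
grip_force: 1.5
```

>>> step_arm(
  motion=[
    [[0.0682,-0.0191,0],0.0698],
    [[0.1375,-0.0335,0],0.1396],
  ],
)

```text
time: 8.35
tool_pos: [0.4445, -0.1664, 0.1133]
tool_rot: [3.14, 0.001, 1.001]
contact_force: [1.5, -3.4, 0.4]
opening: -0.0001
grip_force: 1.5
```

>>> step_arm(
  motion=[
    [[0.0682,-0.0191,0],0.0698],
    [[0.1375,-0.0335,0],0.1396],
  ],
)

```text
time: 8.6
tool_pos: [0.4471, -0.1583, 0.1133]
tool_rot: [3.14, 0.0, 0.862]
contact_force: [1.1, -4.1, 1.2]
opening: 0.0008
grip_force: 1.4
```

>>> step_arm(
  motion=[
    [[0.0682,-0.0191,0],0.0698],
    [[0.1375,-0.0335,0],0.1396],
  ],
)

```text
time: 8.85
tool_pos: [0.4508, -0.1507, 0.1132]
tool_rot: [3.14, 0.0, 0.722]
contact_force: [-0.2, -4.0, 0.4]
opening: 0.0002
grip_force: 1.4
```

>>> step_arm(
  motion=[
    [[0.0682,-0.0191,0],0.0698],
    [[0.1375,-0.0335,0],0.1396],
  ],
)

```text
time: 9.1
tool_pos: [0.4554, -0.1436, 0.1132]
tool_rot: [3.141, 0.001, 0.583]
contact_force: [-1.3, -3.4, 0.7]
opening: 0.0006
grip_force: 1.4
```

>>> step_arm(
  motion=[
    [[0.0682,-0.0191,0],0.0698],
    [[0.1375,-0.0335,0],0.1396],
  ],
)

```text
time: 9.35
tool_pos: [0.461, -0.1373, 0.1131]
tool_rot: [3.141, 0.001, 0.443]
contact_force: [-1.4, -3.5, 0.7]
opening: 0.0001
grip_force: 1.4
```

>>> step_arm(
  motion=[
    [[0.0682,-0.0191,0],0.0698],
    [[0.1375,-0.0335,0],0.1396],
  ],
)

```text
time: 9.6
tool_pos: [0.4674, -0.1318, 0.113]
tool_rot: [3.141, 0.001, 0.303]
contact_force: [-1.4, -2.4, 0.5]
opening: 0.0005
grip_force: 1.3
```

>>> step_arm(
  motion=[
    [[0.0682,-0.0191,0],0.0698],
    [[0.1375,-0.0335,0],0.1396],
  ],
)

```text
time: 9.85
tool_pos: [0.4744, -0.1273, 0.113]
tool_rot: [3.142, 0.001, 0.164]
contact_force: [-2.3, -2.4, 1.8]
opening: 0.0001
grip_force: 1.3
```

```bash
python3 -c "
from h import *
s=robot.observe();p=s['tool_pos'][:2]-A;go(.5,-.2,.1131,0);print(np.hypot(*p),np.degrees(np.arctan2(p[1],p[0])),np.degrees(s['tool_rot'][2]))"
```

```text
t 9.85 p [ 0.4744 -0.1273  0.113 ] yaw [3.142e+00 1.000e-03 1.640e-01] q6 0.99 open 0.0 F [-2.29 -2.36  1.8 ]
shift [ 0.223  1.265 -0.003] spin 0.164
0.06082358452528267 116.95168136716016 9.389902079191685
```

>>> step_arm(
  motion=[
    [[0.0682,-0.0191,0],0.0698],
    [[0.1375,-0.0335,0],0.1396],
  ],
)

```text
time: 10.1
tool_pos: [0.4821, -0.1238, 0.1129]
tool_rot: [-3.142, 0.002, 0.024]
contact_force: [-2.4, -1.9, 2.1]
opening: 0.0007
grip_force: 1.3
```

>>> step_arm(
  motion=[
    [[0.0682,-0.0191,0],0.0698],
    [[0.1375,-0.0335,0],0.1396],
  ],
)

```text
time: 10.35
tool_pos: [0.4901, -0.1214, 0.1129]
tool_rot: [-3.141, 0.002, -0.115]
contact_force: [-1.8, 0.1, 2.1]
opening: 0.0007
grip_force: 1.3
```

>>> step_arm(
  motion=[
    [[0.0682,-0.0191,0],0.0698],
    [[0.1375,-0.0335,0],0.1396],
  ],
)

```text
time: 10.6
tool_pos: [0.4984, -0.1201, 0.1128]
tool_rot: [-3.141, 0.003, -0.255]
contact_force: [-2.9, 0.5, 2.1]
opening: 0.0005
grip_force: 1.3
```

>>> step_arm(
  motion=[
    [[0.0682,-0.0191,0],0.0698],
    [[0.1375,-0.0335,0],0.1396],
  ],
)

```text
time: 10.85
tool_pos: [0.5069, -0.12, 0.1127]
tool_rot: [-3.141, 0.003, -0.395]
contact_force: [-1.7, 1.2, 2.1]
opening: 0.0006
grip_force: 1.3
```

>>> step_arm(
  motion=[
    [[0.0682,-0.0191,0],0.0698],
    [[0.1375,-0.0335,0],0.1396],
  ],
)

```text
time: 11.1
tool_pos: [0.5153, -0.1211, 0.1127]
tool_rot: [3.142, 0.003, -0.534]
contact_force: [-2.4, 1.7, 1.5]
opening: 0.0005
grip_force: 1.2
```

>>> step_arm(
  motion=[
    [[0.0339,-0.0102,0],0.0349],
    [[0.0682,-0.0191,0],0.0698],
  ],
)

```text
time: 11.35
tool_pos: [0.5199, -0.1225, 0.1127]
tool_rot: [3.142, 0.002, -0.603]
contact_force: [-1.7, 2.9, -1.0]
opening: 0.0003
grip_force: 1.2
```

>>> step_arm(
  motion=[
    [[0.0339,-0.0102,0],0.0349],
    [[0.0682,-0.0191,0],0.0698],
  ],
)

```text
time: 11.6
tool_pos: [0.5244, -0.1242, 0.1127]
tool_rot: [-3.142, 0.001, -0.674]
contact_force: [-1.4, 2.3, -0.1]
opening: 0.0001
grip_force: 1.3
```

>>> step_arm(
  motion=[
    [[0.0339,-0.0102,0],0.0349],
    [[0.0682,-0.0191,0],0.0698],
  ],
)

```text
time: 11.85
tool_pos: [0.5285, -0.126, 0.1128]
tool_rot: [-3.141, 0.0, -0.744]
contact_force: [-2.0, 2.5, -1.6]
opening: 0.0008
grip_force: 1.3
```

>>> step_arm(
  motion=[
    [[0.0339,-0.0102,0],0.0349],
    [[0.0682,-0.0191,0],0.0698],
  ],
)

```text
time: 12.1
tool_pos: [0.5323, -0.1279, 0.1129]
tool_rot: [-3.141, 0.0, -0.814]
contact_force: [-1.5, 2.4, -0.2]
opening: 0.0006
grip_force: 1.3
```

>>> step_arm(
  motion=[
    [[0.0339,-0.0102,0],0.0349],
    [[0.0682,-0.0191,0],0.0698],
  ],
)

```text
time: 12.35
tool_pos: [0.536, -0.1301, 0.1129]
tool_rot: [-3.141, -0.0, -0.883]
contact_force: [-1.4, 3.2, -2.1]
opening: 0.0005
grip_force: 1.4
```

>>> step_arm(
  motion=[
    [[0.0339,-0.0102,0],0.0349],
    [[0.0682,-0.0191,0],0.0698],
  ],
)

```text
time: 12.6
tool_pos: [0.5396, -0.1325, 0.113]
tool_rot: [-3.141, -0.0, -0.953]
contact_force: [0.5, 2.8, -0.1]
opening: 0.0004
grip_force: 1.4
```

>>> step_arm(
  motion=[
    [[0.0339,-0.0102,0],0.0349],
    [[0.0682,-0.0191,0],0.0698],
  ],
)

```text
time: 12.85
tool_pos: [0.5429, -0.1352, 0.113]
tool_rot: [-3.141, -0.0, -1.023]
contact_force: [0.7, 4.0, -0.8]
opening: 0.0006
grip_force: 1.5
```

>>> step_arm(
  motion=[
    [[0.0339,-0.0102,0],0.0349],
    [[0.0682,-0.0191,0],0.0698],
  ],
)

```text
time: 13.1
tool_pos: [0.546, -0.138, 0.113]
tool_rot: [-3.141, 0.0, -1.093]
contact_force: [0.2, 4.8, -1.0]
opening: 0.0006
grip_force: 2.1
```

>>> step_arm(
  motion=[
    [[0.0339,-0.0102,0],0.0349],
    [[0.0682,-0.0191,0],0.0698],
  ],
)

```text
time: 13.35
tool_pos: [0.5486, -0.1405, 0.1129]
tool_rot: [-3.141, 0.001, -1.163]
contact_force: [0.1, 6.9, 0.7]
opening: 0.0003
grip_force: 3.5
```

>>> step_arm(
  motion=[
    [[0.0339,-0.0102,0],0.0349],
    [[0.0682,-0.0191,0],0.0698],
  ],
)

```text
time: 13.6
tool_pos: [0.5511, -0.1432, 0.1129]
tool_rot: [3.141, 0.002, -1.232]
contact_force: [-0.9, 9.8, 2.0]
opening: 0.0006
grip_force: 4.8
```

>>> step_arm(
  motion=[
    [[0.0339,-0.0102,0],0.0349],
    [[0.0682,-0.0191,0],0.0698],
  ],
)

```text
time: 13.85
tool_pos: [0.5534, -0.146, 0.1129]
tool_rot: [3.141, 0.003, -1.302]
contact_force: [-0.3, 11.4, 2.0]
opening: 0.0007
grip_force: 5.9
```

>>> step_arm(
  motion=[
    [[0.0339,-0.0102,0],0.0349],
    [[0.0682,-0.0191,0],0.0698],
  ],
)

```text
time: 14.1
tool_pos: [0.5556, -0.1492, 0.113]
tool_rot: [3.141, 0.004, -1.372]
contact_force: [-1.4, 13.8, 3.4]
opening: 0.0005
grip_force: 6.8
```

>>> step_arm(
  motion=[
    [[0.0339,-0.0102,0],0.0349],
    [[0.0682,-0.0191,0],0.0698],
  ],
)

```text
time: 14.35
tool_pos: [0.5577, -0.1526, 0.1129]
tool_rot: [3.141, 0.005, -1.441]
contact_force: [0.4, 15.4, 2.4]
opening: 0.0001
grip_force: 7.3
```

>>> step_arm(
  motion=[
    [[0.0339,-0.0102,0],0.0349],
    [[0.0682,-0.0191,0],0.0698],
  ],
)

```text
time: 14.6
tool_pos: [0.5596, -0.1564, 0.113]
tool_rot: [3.141, 0.005, -1.511]
contact_force: [1.5, 14.0, 1.5]
opening: 0.0004
grip_force: 7.5
```

```bash
python3 -c "
from h import *
s=robot.observe();p=s['tool_pos'][:2]-A;go(.5,-.2,.1131,0);print(np.hypot(*p),np.degrees(np.arctan2(p[1],p[0])),np.degrees(s['tool_rot'][2]))"
```

```text
t 14.6 p [ 0.5596 -0.1564  0.113 ] yaw [ 3.141  0.005 -1.511] q6 2.67 open 0.0 F [ 1.5  14.01  1.45]
shift [ 0.666  1.035 -0.005] spin -1.511
0.06284401101231031 23.543965137860315 -86.58204059154889
```

>>> step_arm(
  motion=[
    [[0.0339,-0.0102,0],0.0349],
    [[0.0682,-0.0191,0],0.0698],
  ],
)

```text
time: 14.85
tool_pos: [0.5613, -0.1604, 0.113]
tool_rot: [-3.142, 0.004, -1.581]
contact_force: [3.1, 14.9, 2.2]
opening: 0.0004
grip_force: 7.5
```

>>> step_arm(
  motion=[
    [[0.0339,-0.0102,0],0.0349],
    [[0.0682,-0.0191,0],0.0698],
  ],
)

```text
time: 15.1
tool_pos: [0.5627, -0.1648, 0.113]
tool_rot: [-3.141, 0.004, -1.651]
contact_force: [3.1, 13.5, -0.2]
opening: 0.0005
grip_force: 6.9
```

>>> step_arm(
  motion=[
    [[0.0339,-0.0102,0],0.0349],
    [[0.0682,-0.0191,0],0.0698],
  ],
)

```text
time: 15.35
tool_pos: [0.5639, -0.1694, 0.113]
tool_rot: [-3.14, 0.003, -1.721]
contact_force: [4.0, 12.1, -0.9]
opening: 0.0005
grip_force: 6.1
```

>>> step_arm(
  motion=[
    [[0.0339,-0.0102,0],0.0349],
    [[0.0682,-0.0191,0],0.0698],
  ],
)

```text
time: 15.6
tool_pos: [0.5646, -0.1743, 0.113]
tool_rot: [-3.14, 0.002, -1.79]
contact_force: [5.6, 9.3, -1.5]
opening: 0.0002
grip_force: 5.0
```

```bash
python3 -c "
from h import *
s=robot.observe();go(.5,-.2,.1131,0)"
```

```text
t 15.6 p [ 0.5646 -0.1743  0.113 ] yaw [-3.14e+00  2.00e-03 -1.79e+00] q6 2.93 open 0.0 F [ 5.65  9.26 -1.52]
shift [ 0.653  0.957 -0.005] spin -1.79
```

```bash
cat > fit.py <<'E'
from h import *
from scipy.optimize import least_squares
D=np.array([[.5360,-.1301,-.883,1.4,-1.4,3.2],[.5396,-.1325,-.953,1.4,.5,2.8],[.5429,-.1352,-1.023,1.5,.7,4.0],[.546,-.138,-1.093,2.1,.2,4.8],[.5486,-.1405,-1.163,3.5,.1,6.9],[.5511,-.1432,-1.232,4.8,-.9,9.8],[.5534,-.146,-1.302,5.9,-.3,11.4],[.5556,-.1492,-1.372,6.8,-1.4,13.8],[.5577,-.1526,-1.441,7.3,.4,15.4],[.5596,-.1564,-1.511,7.5,1.5,14.],[.5613,-.1604,-1.581,7.5,3.1,14.9],[.5627,-.1648,-1.651,6.9,3.1,13.5],[.5639,-.1694,-1.721,6.1,4.0,12.1],[.5646,-.1743,-1.79,5.0,5.6,9.3]])
def peg(x,y,yaw):
    # face at d=18 ahead; peg centre = tcp+18*x+u*y with |.-A|=58
    tx=np.array([np.cos(yaw),np.sin(yaw)]);ty=np.array([np.sin(yaw),-np.cos(yaw)])
    b=np.array([x,y])+.018*tx-A
    f=lambda u:np.hypot(*(b+u*ty))-.058
    u=min(np.roots([1,2*b@ty,b@b-.058**2]).real,key=abs);q=b+u*ty
    return np.degrees(np.arctan2(q[1],q[0])),u*1000
if __name__=="__main__":
    P=np.array([peg(*r[:3]) for r in D]);th=P[:,0];print(P.round(1).tolist())
    for lab,F in(("grip",D[:,3]),("F",np.hypot(D[:,4],D[:,5]))):
        def mod(p):
            c,w,F0,a,b=p;z=np.clip((c-th)/w,-1,1)  # th decreases; before top th>c
            h=.5*(1+np.cos(np.pi*z));hp=.5*np.pi/w*np.sin(np.pi*(-z))*57.3*3/58 # dh/d(advance)/r
            return F0+a*18*h+b*(2+18*h)*hp
        r=least_squares(lambda p:mod(p)-F,[5,20,3,.6,.2]);print(lab,r.x.round(3),r.cost)
        r=least_squares(lambda p:mod([*p,0])-F,[5,20,3,.6]);print(lab,r.x.round(3),r.cost)
E
python3 fit.py
```

```text
[[39.5, 0.9], [35.6, 1.0], [31.6, 1.0], [27.8, 1.1], [24.5, 1.1], [21.2, 1.1], [17.9, 1.0], [14.4, 1.0], [10.8, 1.1], [7.0, 1.1], [3.1, 1.2], [-1.1, 1.3], [-5.4, 1.5], [-10.0, 1.6]]
grip [ 2.728 34.225  1.257  0.349  0.424] 0.23921324917206543
grip [ 5.395 32.085  1.234  0.362] 0.3827782608532964
F [ 1.875 35.489  3.038  0.665  0.9  ] 2.1000206640166
F [ 4.888 32.981  2.985  0.693] 2.7607287414138284
```

>>> step_arm(
  motion=[
    [[-0.05,0,0],0],
    [[-0.1,0,0],0],
    [[-0.1,0,-0.4],0],
    [[-0.1,0,-0.8],0],
    [[0.1,0,-0.85],0],
    [[0.45,0,-0.85],0],
    [[0.75,0,-0.85],0],
    [[0.82,0,-0.85],0],
    [[0.82,0,-0.85],0],
  ],
)

```text
time: 16.73
tool_pos: [0.5525, -0.2243, 0.1633]
tool_rot: [3.141, 0.001, -1.79]
contact_force: [-0.2, 0.2, -0.0]
opening: 0.0006
grip_force: 0.0
```

```bash
python3 - <<'E'
from h import *
go(.5,-.2,.1131,0)
a=robot.read_camera("wrist")["pixels"][:,:,::-1];b=robot.read_camera("scene")["pixels"][:,:,::-1]
cv2.imwrite("pics/w3.png",np.hstack([cv2.resize(a,(400,300)),cv2.resize(b[200:380,200:440],(400,300))]))
E
```

```text
t 16.73 p [ 0.5525 -0.2243  0.1633] yaw [ 3.141e+00  1.000e-03 -1.790e+00] q6 2.85 open 0.001 F [-0.18  0.24 -0.02]
shift [-0.204  0.941  0.838] spin -1.79
```

View pics/w3.png

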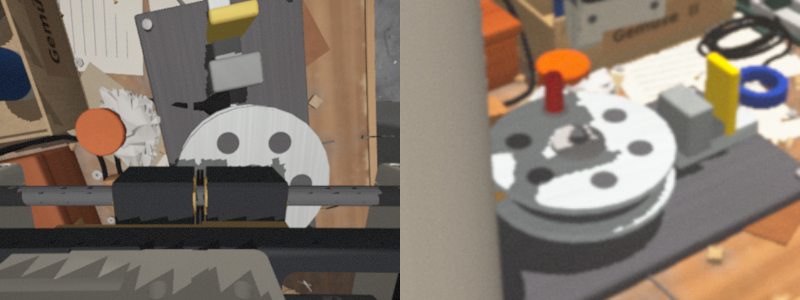

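>>> step_arm(
  motion=[
    [[0,0,0.3],0],
    [[0,0,0.6],0],
    [[0,0,0.8],0],
    [[0,0,0.84],0],
    [[-0.1,0,0.84],0],
    [[-0.18,0,0.84],0],
    [[-0.2,0,0.84],0],
    [[-0.2,0,0.84],0],
  ],
)

```text
time: 17.82
tool_pos: [0.5556, -0.2131, 0.1142]
tool_rot: [-3.14, -0.002, -1.788]
contact_force: [-0.7, -6.1, -0.0]
opening: 0.0007
grip_force: 2.5
```

>>> step_arm(
  motion=[
    [[-0.03,0,0],0],
    [[-0.05,0,0],0],
    [[-0.05,0,0],0],
  ],
)

```text
time: 18.2
tool_pos: [0.556, -0.212, 0.1143]
tool_rot: [-3.14, -0.005, -1.789]
contact_force: [-2.6, -11.0, -1.2]
opening: 0.0005
grip_force: 5.5
```

>>> step_arm(
  motion=[
    [[-0.0339,-0.0099,0],-0.0349],
    [[-0.0682,-0.0186,0],-0.0698],
  ],
)

```text
time: 18.45
tool_pos: [0.5578, -0.209, 0.1143]
tool_rot: [-3.14, -0.006, -1.718]
contact_force: [-4.3, -14.0, -0.4]
opening: 0.0004
grip_force: 7.4
```

```bash
cat >> fit.py <<'E'
def peg2():
    s=robot.observe();p=s["tool_pos"];return peg(p[0],p[1],s["tool_rot"][2]) if 0 else pegr(p[0],p[1],s["tool_rot"][2])
def pegr(x,y,yaw):
    tx=np.array([np.cos(yaw),np.sin(yaw)]);ty=np.array([np.sin(yaw),-np.cos(yaw)])
    b=np.array([x,y])-.018*tx-A
    u=min(np.roots([1,2*b@ty,b@b-.058**2]).real,key=abs);q=b+u*ty
    return np.degrees(np.arctan2(q[1],q[0])),u*1000
E
python3 -c "
from fit import *
go(.5,-.2,.1131,0);print(peg2())"
```

```text
t 18.45 p [ 0.5578 -0.209   0.1143] yaw [-3.14  -0.006 -1.718] q6 2.81 open 0.0 F [ -4.34 -14.03  -0.36]
shift [-0.008  0.975  0.018] spin -1.718
(np.float64(-9.472042487446798), np.float64(1.2552990110453974))
```

>>> step_arm(
  motion=[
    [[-0.0339,-0.0099,0],-0.0349],
    [[-0.0682,-0.0186,0],-0.0698],
  ],
)

```text
time: 18.7
tool_pos: [0.5595, -0.2054, 0.1143]
tool_rot: [-3.14, -0.007, -1.648]
contact_force: [-4.6, -15.2, -1.7]
opening: 0.0004
grip_force: 7.4
```

>>> step_arm(
  motion=[
    [[-0.0339,-0.0099,0],-0.0349],
    [[-0.0682,-0.0186,0],-0.0698],
  ],
)

```text
time: 18.95
tool_pos: [0.561, -0.2015, 0.1143]
tool_rot: [-3.141, -0.007, -1.578]
contact_force: [-3.7, -15.9, -2.5]
opening: 0.0005
grip_force: 7.4
```

```bash
python3 -c "
from fit import *
print(pegr(.5556,-.2131,-1.788),pegr(.556,-.212,-1.789),peg2())"
```

```text
(np.float64(-13.735827751435464), np.float64(1.1651248624603205)) (np.float64(-12.588155987905415), np.float64(1.3221365637115141)) (np.float64(-1.9363318227231132), np.float64(1.197712302192199))
```

>>> step_arm(
  motion=[
    [[-0.0339,-0.0099,0],-0.0349],
    [[-0.0339,-0.0099,0],-0.0349],
  ],
)

```text
time: 19.2
tool_pos: [0.5618, -0.1984, 0.1143]
tool_rot: [-3.141, -0.005, -1.544]
contact_force: [-2.5, -10.9, -2.0]
opening: 0.0007
grip_force: 5.0
```

```bash
python3 -c "
from fit import *
print(peg2());go(.5,-.2,.1131,0)"
```

```text
(np.float64(1.0023708841619834), np.float64(1.2845363614429424))
t 19.2 p [ 0.5618 -0.1984  0.1143] yaw [-3.141 -0.005 -1.544] q6 2.65 open 0.001 F [ -2.51 -10.92  -1.95]
shift [-0.002  1.03   0.019] spin -1.544
```

>>> step_arm(
  motion=[
    [[0.08,0,0],0],
    [[0.2,0,0],0],
    [[0.2,0,-0.4],0],
    [[0.2,0,-0.9],0],
    [[0.2,0,-1.2],0],
    [[0.2,0,-1.2],0],
  ],
)

```text
time: 19.95
tool_pos: [0.5629, -0.2077, 0.187]
tool_rot: [-3.138, -0.001, -1.544]
contact_force: [0.1, 0.7, -0.2]
opening: 0.0002
grip_force: 0.0
```

```bash
python3 - <<'E'
from h import *
go(.4964,-.375,.18,-1.606);go(.4964,-.375,.092,-1.606)
E
```

```text
t 19.95 p [ 0.5629 -0.2077  0.187 ] yaw [-3.138e+00 -1.000e-03 -1.544e+00] q6 2.63 open 0.0 F [ 0.06  0.74 -0.16]
shift [2.757 1.184 0.117] spin 0.062
t 19.95 p [ 0.5629 -0.2077  0.187 ] yaw [-3.138e+00 -1.000e-03 -1.544e+00] q6 2.63 open 0.0 F [ 0.06  0.74 -0.16]
shift [2.756 1.189 1.584] spin 0.062
```

>>> step_arm(
  motion=[
    [[0.4,0.2,0],0.02],
    [[1.1,0.5,0],0.04],
    [[1.9,0.85,0],0.062],
    [[2.5,1.1,0],0.062],
    [[2.75,1.18,0],0.062],
    [[2.75,1.18,0.2],0.062],
    [[2.75,1.18,0.2],0.062],
  ],
)

```text
time: 20.82
tool_pos: [0.4957, -0.3722, 0.1715]
tool_rot: [3.139, 0.003, -1.605]
contact_force: [-0.1, 0.2, -0.1]
opening: 0.0006
grip_force: 0.0
```

```bash
python3 - <<'E'
from h import *
go(.4964,-.375,.092,-1.606)
a=robot.read_camera("scene")["pixels"][:,:,::-1];b=robot.read_camera("top")["pixels"][:,:,::-1]
cv2.imwrite("pics/w4.png",np.vstack([cv2.resize(a[200:380,200:480],(466,300)),cv2.resize(b[240:365,205:405],(466,300))]))
E
```

```text
t 20.82 p [ 0.4957 -0.3722  0.1715] yaw [ 3.139e+00  3.000e-03 -1.605e+00] q6 2.41 open 0.001 F [-0.1   0.24 -0.12]
shift [ 0.05  -0.016  1.325] spin 0.001
```

View pics/w4.png

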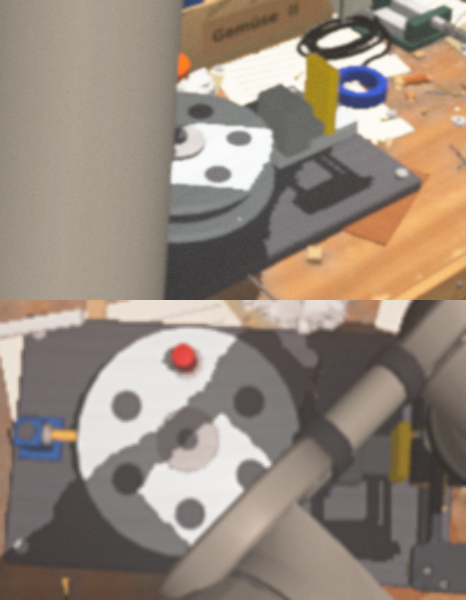

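```bash
python3 - <<'E'
from h import *
c=robot.read_camera("top")
m=cv2.inRange(cv2.cvtColor(c["pixels"],cv2.COLOR_RGB2HSV),(0,170,90),(6,255,255))|cv2.inRange(cv2.cvtColor(c["pixels"],cv2.COLOR_RGB2HSV),(174,170,90),(180,255,255))
ys,xs=np.nonzero(m[245:290,265:305]);print(len(xs),xs.mean()+265,ys.mean()+245)
for uv in((283.5,263.7),(xs.mean()+265,ys.mean()+245)):
    q=at(c,uv,.122);d=q[:2]-A;print(q,np.hypot(*d),np.degrees(np.arctan2(d[1],d[0])))
E
```

```text
54 283.14814814814815 262.7962962962963
[ 0.55845706 -0.17908864  0.122     ] 0.056508528858375914 2.4457009946410975
[ 0.56001192 -0.17843404  0.122     ] 0.05809288538423184 3.025300434895776
```

>>> step_arm(
  motion=[
    [[0.05,0,0.4],0],
    [[0.05,0,0.9],0],
    [[0.05,0,1.25],0],
    [[0.05,0,1.32],0],
    [[0.05,0,1.32],0],
  ],
)

```text
time: 21.6
tool_pos: [0.4962, -0.3772, 0.0949]
tool_rot: [-3.141, -0.0, -1.605]
contact_force: [0.2, -0.4, 0.7]
opening: 0.0002
grip_force: 0.0
```

>>> step_arm(
  motion=[
    [[-0.08,0,0],0],
    [[-0.18,0,0],0],
    [[-0.26,0,0],0],
    [[-0.3,0,0],0],
    [[-0.34,0,0],0],
  ],
)

```text
time: 22.22
tool_pos: [0.4965, -0.3575, 0.0948]
tool_rot: [-3.141, -0.001, -1.606]
contact_force: [-1.6, -4.1, 2.0]
opening: 0.0009
grip_force: 1.6
```

>>> step_arm(
  motion=[
    [[-0.04,0,0],0],
    [[-0.08,0,0],0],
    [[-0.12,0,0],0],
    [[-0.16,0,0],0],
  ],
)

```text
time: 22.72
tool_pos: [0.4968, -0.3472, 0.0943]
tool_rot: [-3.141, -0.0, -1.606]
contact_force: [-0.6, -2.7, 2.0]
opening: 0.0004
grip_force: 1.5
```

>>> step_arm(
  motion=[
    [[-0.03,0,0],0],
    [[-0.06,0,0],0],
  ],
)

```text
time: 22.98
tool_pos: [0.497, -0.3436, 0.0943]
tool_rot: [-3.141, 0.0, -1.606]
contact_force: [0.7, -3.1, 1.9]
opening: 0.0005
grip_force: 1.5
```

>>> step_arm(
  motion=[
    [[-0.02,0,0],0],
    [[-0.035,0,0],0],
  ],
)

```text
time: 23.22
tool_pos: [0.497, -0.3431, 0.0944]
tool_rot: [-3.141, -0.003, -1.606]
contact_force: [0.4, -10.4, -1.6]
opening: 0.0005
grip_force: 5.3
```

>>> step_arm(
  motion=[
    [[-0.015,0,0],0],
    [[-0.03,0,0],0],
  ],
)

```text
time: 23.48
tool_pos: [0.497, -0.343, 0.0945]
tool_rot: [-3.14, -0.006, -1.606]
contact_force: [-0.1, -15.9, -3.2]
opening: 0.0004
grip_force: 8.3
```

>>> step_arm(
  motion=[
    [[0.1,0,0],0],
    [[0.3,0,0],0],
    [[0.5,0,0],0],
    [[0.5,0,-0.4],0],
    [[0.5,0,-1.0],0],
    [[0.5,0,-1.8],0],
    [[0.5,-0.5,-2.2],0],
    [[0.5,-0.5,-2.2],0],
  ],
)

```text
time: 24.48
tool_pos: [0.5277, -0.3716, 0.2284]
tool_rot: [-3.138, -0.003, -1.605]
contact_force: [0.0, 0.3, -1.1]
opening: 0.0002
grip_force: 0.0
```

```bash
python3 - <<'E'
from h import *
go(.4964,-.375,.092,-1.606)
a=robot.read_camera("scene")["pixels"][:,:,::-1];b=robot.read_camera("top")["pixels"][:,:,::-1]
cv2.imwrite("pics/w5.png",np.vstack([cv2.resize(a[200:380,200:480],(466,300)),cv2.resize(b[240:365,205:405],(466,300))]))
E
```

```text
t 24.48 p [ 0.5277 -0.3716  0.2284] yaw [-3.138e+00 -3.000e-03 -1.605e+00] q6 2.44 open 0.0 F [ 0.03  0.27 -1.1 ]
shift [0.069 0.528 2.271] spin 0.001
```

View pics/w5.png

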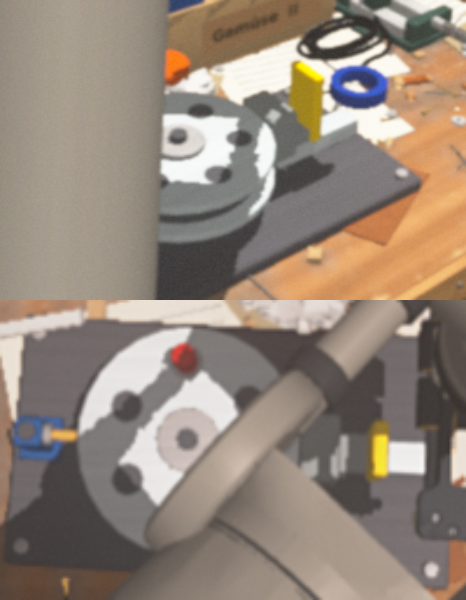

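```bash
python3 -c "
from cell import robot
print(robot.hand_in())"
```

```text
the job is handed in; nothing more can be done
None
```

The job is handed in: I stopped the pulley with its highest spot under the pointer, estimated within about 4°, let go, then pushed the brake in until it met a hard stop at about 16 N and backed the arm clear; the judge's result was not shown.

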